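# Park the rolling pin between the marker pegs

## Robot

A 6-joint arm with a two-finger parallel gripper is mounted at the origin on the work surface. World frame = base frame: x ahead of the robot, y to its left, z up, the work surface at z = 0. Lengths are in m, angles in rad, forces in N, time in s.
With the tool pointing down it reaches from about 0.375 to 0.9 m from the base axis. Payload 3.1 kg.
Tool frame: the origin (TCP) lies between the finger pads; the fingertips stand 11 mm ahead of it and the grasp point (between the pads) lies 8 mm behind it; z points along the fingers, y is the direction in which the jaws open and shut (so a half turn about z gives the same grasp; the last joint's range is limited). The gripper opens to 85 mm and grips with 20 to 120 N. Pads are 22 mm wide; open, the fingers measure 114 mm over their backs; the gripper's body (76 mm by 85 mm) begins 54 mm behind the grasp point. The pads swing forward as they close: fully open they stand 13 mm farther back than shut.
Start: joints at [1.171, 0.527, 1.433, -0, 1.181, -0.178], TCP at [0.137, 0.61, 0.242] pointing down, gripper open.
Joint ranges: [-3.08, 3.08], [-0.75, 2.2], [0.22, 2.44], [-1.43, 4.57], [0, 2.65], [-2.85, 2.85]. Speed limits (rad/s): [2.79, 2.79, 3.14, 3.14, 3.14, 3.14].

## Interface

Orientations are given as a unit quaternion [x, y, z, w].
In Python, from station import manip gives the robot as it stands.
- The arm moves only by the tool move_arm, never from a script. Its argument "deltas" is a list of rows, each a list of 5 numbers: the shift along the tool's x, y, z in units of 40 cm (1.0 is 40 cm), then the turn about the tool's z in units of 0.5 rad (1.0 is 0.5 rad), then the opening in per cent of the stroke, from 0 (shut) to 100 (fully open). In form: [[x, y, z, twist, grip], ...]. A call has exactly 8 rows; each row is the pose to reach, as a shift and turn from the pose commanded when the call began, along the tool's axes at that moment; what a row does not reach only later rows make up. A row lasts 1/12 s, in which the tool goes at most 41.7 mm and 7.16 degrees, less where a joint would pass 70% of its speed; a pose out of reach is approached as far as the arm can. A call with a number of a shift or a turn outside -1 to 1 is refused whole. A call with a gripper value outside its range is refused whole. The fingers move at their own pace and stop on an object; "force" is the grip in N (left out, the last holds). Time passes only in rows, so rows that repeat a pose let the fingers close, or fill a call up. It gives the time, the measured TCP pose, the force and the opening at its end, in the units of the state.
- manip.sense(): the state, without advancing time (a new reading comes with each control period).
- manip.snapshot(name): name is "scene" or "side" or "wrist"; returns (picture, depth): 420x560x3 uint8, red, green, blue; 420x560 float32, m along the optical axis (not along the pixel's ray), 0 where there is no reading.
- manip.get_calibration(name): a dict with "vfov" (degrees; the focal length in pixels is half the picture's height over the tangent of half this angle, whatever the lens; pixels are square), "cx", "cy" (the principal point, pixels), "pose" (4x4, takes a point from camera to world coordinates). Camera axes: x right, y down, z forward; pixel columns grow to the right and rows downward; lengths in m; the calibration is good to about 2 mm. A picture is of the moment at which its call begins: read the wrist's pose just before it. get_calibration takes no time and is no camera call; for the wrist camera it gives the pose at the moment of the call.
- manip.sign_off(): hands the job in, once; it reports no verdict.
The state is a dict: "t": time; "q": joint angles; "qd": joint speeds; "tau": joint torques, N m; "tcp_pos": TCP position; "tool_rot": TCP orientation; "force": force on the tool from outside, world axes, zero at the start; "ft_torque": the same for the moment, N m; "finger_gap": opening from 0.0 (shut) to 1.0 (fully open).
Only numpy, scipy, OpenCV 4.12 (cv2) and the standard library are available. Lean on these libraries where they do the work, as an engineer would, in place of code of your own. Each camera call takes 0.05 s, during which the arm holds its last target.

## Task

Clear the dough board for the next tortilla: roll the wooden rolling pin along the board, pushing only on its upper half with the fingertips, until it comes to rest in line with the two small wooden pegs, one peg off each end of it. Let it roll over on the board; do not drag it or pick it up. Leave everything else on the shelf where it is and finish with the hand clear.

Things in the scene. Friction and masses are not known exactly. Their poses are not given: they have to be found in the camera images.
- pin: Wooden rolling pin, loose on the board, about 300 g: cylinder 50 mm thick, 200 mm long, a 45 mm knob handle on each end (290 overall). Origin at its centre, 47 mm above the shelf (top line 72 mm); y along it, x and z turn as it rolls. Starts 95-205 mm from the peg line, on either side, nearly parallel. A fingertip drawn over its top moves the pin half as far. It rolls with some resistance.
- pegs: Two fixed wooden pegs on the board marking where the pin is parked: 380 mm apart, 15 mm thick (22 at the foot), 36 mm tall. Origin half-way between them at the board's top (22 mm above the shelf); y runs from peg to peg, x across that line along the board, away from the robot; z up. The parked pin has about 45 mm to spare to a peg's centre at each end.
- board: Fixed wooden dough board, 480 mm (its x) by 440 mm (its y), 22 mm thick, flat on the concrete shelf. Origin at the centre of its underside. Its yaw is within 0.3 rad of straight; the pegs are square to it.
- spoon: Steel spoon, 180 mm long, lying on the board along the edge far from the robot. Leave it.
- saltdish: Small clay salt dish, 68 mm across and 32 mm high, on the board near the edge on the robot's side. Origin under its centre. Leave it.
- press: Wooden tortilla press, about 270 by 250 mm and 100 mm high, on the shelf to the left or right of the board. Origin under its centre. Leave it.
- warmer: Purple plastic tortilla warmer with a snap lid, round, 216 mm across and 106 mm high, on the other side of the board from the press. Origin under its centre. Leave it.
- jarrito: Clay mug with one handle, 84 mm across and 95 mm high, on the shelf beside the board, left or right. Origin under its centre. Leave it.
- molcajete: Dark stone-like mortar bowl, 136 mm across and 70 mm high, on the shelf on the other side of the board. Origin under its centre. Leave it.
- lime_center (a point): Centre of a lime, a ball 48 mm across, on the shelf near the robot. Leave it.

How it is judged:
On the way:
1. the pin has rolled over by about half a turn (angle between pin's own z axis and vertical above 2.2 rad), for 0.02 s.
At the end, for the whole second after the job is handed in: The pin lies at rest on the board with its axis within 15 mm (about a peg's thickness) of the line between the pegs and within 0.15 rad of parallel to it, and centred between the pegs to within 35 mm (x of pin in the frame of pegs between -0.015 and 0.015 m and y of pin in the frame of pegs between -0.035 and 0.035 m and angle between the y axis of pin and the y axis of pegs, either way round below 0.15 rad and height (world z) of pin between 0.042 and 0.052 m and linear speed of pin below 0.01 m/s and angular speed of pin below 0.3 rad/s); the robot touches nothing.
It fails at once if the pin is lifted or tipped off the board (its centre rises 10 mm above, or drops 8 mm below, where it rolls) (height (world z) of pin above 0.057 m or height (world z) of pin below 0.039 m).
It fails at once if the pin is pushed by its lower half: the fingertips reach below its mid-height while touching it (contact force between the fingers and pin above 1 N and height (world z) of the grasp point below 0.062 m).
It fails at once if a bystander is moved by more than 30 mm (distance of any of spoon, saltdish, press, warmer, jarrito, molcajete, lime_center from where it was at the start of the episode above 0.03 m).
It also fails if it takes over 64 s, if anything falls off the work surface, if the arm or the gripper's body presses on something with over 40 N, if the wrist force passes 120 N, or if a joint passes its speed limit or range.

## Working session

There is one attempt and no reset: what is moved stays moved. The work goes in short steps, Python scripts to look and compute and a tool call to move; the robot and the scene stay as the last step left them, time stands still between calls to the robot, and variables do not carry over. Pictures are saved under pics/ and viewed, and the job is handed in when it is done.

Besides the shell and the picture viewer there is one more tool, called after "Request:" in YAML: its name, and indented under it one key for each argument. move_arm: Moves the arm, as the interface text tells. Its arguments: {"type":"object","properties":{"deltas":{"type":"array","items":{"type":"array","items":{"type":"number"}}},"force":{"type":"number"}},"required":["deltas"]}

```bash
ls; mkdir -p pics
cat > h.py <<'E'
import numpy as np, cv2
from station import manip
def save(im,name): cv2.imwrite('pics/'+name,im[:,:,::-1])
def K(c,h=420): return h/2/np.tan(np.radians(c['vfov'])/2)
def pt(c,d,u,v,z=None):
    f=K(c); r=np.array([(u-c['cx'])/f,(v-c['cy'])/f,1]); T=np.array(c['pose'])
    if z is None: p=r*d[int(round(v)),int(round(u))]; return T[:3,:3]@p+T[:3,3]
    w=T[:3,:3]@r; return T[:3,3]+w*(z-T[2,3])/w[2]
E
python3 - <<'E'
from h import *
for n in ("scene","side"):
    c=manip.get_calibration(n); im,d=manip.snapshot(n); save(im,n+'0.png'); np.savez('%s0.npz'%n,im=im,d=d)
    print(n,c)
print(manip.sense())
E
```

```text
pics
scene {'vfov': 42.9880818326873, 'cx': 282.9565529236908, 'cy': 198.57465909922703, 'pose': array([[ 0.17959754,  0.69136288, -0.69983005,  1.57709388],
       [ 0.9836782 , -0.13419628,  0.1198689 , -0.17953601],
       [-0.01104168, -0.70993572, -0.70417991,  1.1082843 ],
       [ 0.        ,  0.        ,  0.        ,  1.        ]])}
side {'vfov': 56.56923963845324, 'cx': 281.79530651262473, 'cy': 201.5806474140148, 'pose': array([[ 0.91730512, -0.25727021,  0.30391339,  0.13570042],
       [-0.39812751, -0.57962049,  0.71100954, -0.99814587],
       [-0.00676715, -0.77320898, -0.63411519,  0.95346039],
       [ 0.        ,  0.        ,  0.        ,  1.        ]])}
{'t': 0.1, 'q': array([ 1.17050931e+00,  5.28388727e-01,  1.43374678e+00,  1.17465119e-05,
        1.18140079e+00, -1.78527576e-01]), 'qd': array([-6.53757465e-05, -2.56978994e-03, -3.09469876e-03, -3.73450624e-04,
        7.66934470e-05, -1.04222220e-03]), 'tau': array([-4.71805597e-04, -4.43302882e+01, -1.78586090e+01, -2.68503081e-04,
        3.84036888e-03,  1.75210698e-05]), 'tcp_pos': array([0.13721106, 0.60913028, 0.24143062]), 'tool_rot': array([ 1.10654829e-01,  9.93858423e-01, -9.29857348e-04, -2.82548302e-04]), 'force': array([ 0.54723004, -0.50134986,  0.17694334]), 'ft_torque': array([-0.03676625,  0.04980087,  0.03443138]), 'finger_gap': 0.9986713398801764}
```

View pics/scene0.png

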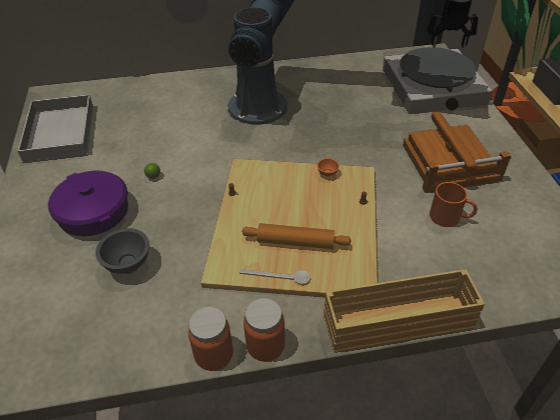

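View pics/side0.png

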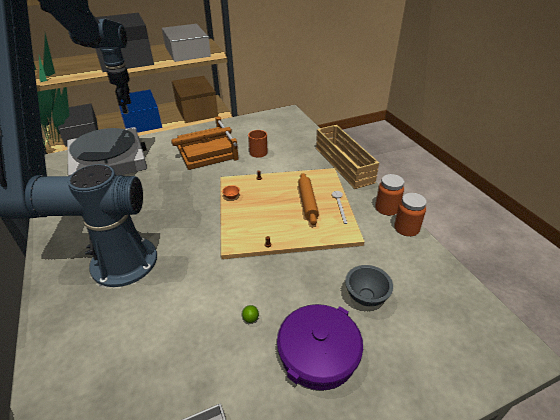

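The scene view shows the pin at about (297,236), the pegs at (232,189) and (363,198), the dish at (328,168) and the spoon at (275,275). The pin lies beyond the peg line, so it has to roll toward the robot.

Run:
```python
from h import *
for n,(x0,y0,x1,y1),s in (("scene",(200,150,390,300),4),("side",(210,160,365,260),5)):
    im=np.load(n+'0.npz')['im'][y0:y1,x0:x1]; save(cv2.resize(im,None,fx=s,fy=s,interpolation=cv2.INTER_CUBIC),n+'0c.png')
```

```text
(no output)
```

View pics/scene0c.png

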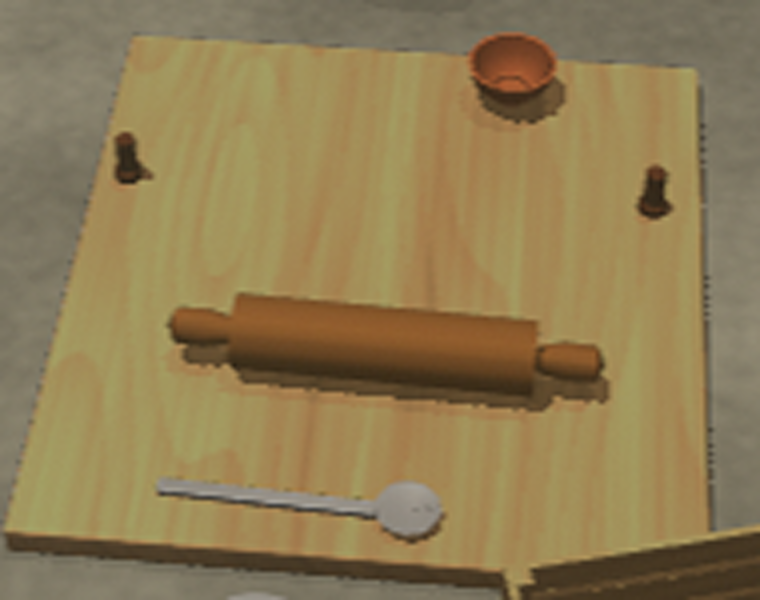

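View pics/side0c.png

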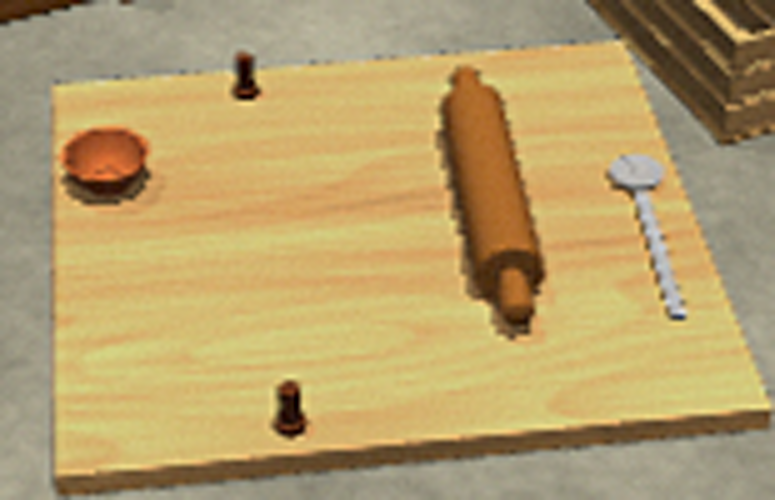

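```bash
cat >> h.py <<'E'
from scipy.optimize import least_squares
def cloud(c,d):
    f=K(c); v,u=np.mgrid[0:420,0:560]; r=np.stack([(u-c['cx'])/f,(v-c['cy'])/f,np.ones_like(u,float)],-1)*d[...,None]
    T=np.array(c['pose']); return r@T[:3,:3].T+T[:3,3]
def pinfit(n,d,ctr,rad=0.17):
    c=manip.get_calibration(n); P=cloud(c,d); P=P[(d>0)]
    m=(P[:,2]>0.034)&(P[:,2]<0.085)&(np.hypot(P[:,0]-ctr[0],P[:,1]-ctr[1])<rad)
    P=P[m]
    # cylinder body fit, axis horizontal: angle a, offset s, height z
    def res(p,Q):
        n_=np.array([np.cos(p[0]),np.sin(p[0])]); return np.hypot((Q[:,:2]-ctr)@n_-p[1],Q[:,2]-p[2])-0.025
    Q=P; a0=np.linalg.svd(P[:,:2]-P[:,:2].mean(0),full_matrices=False)[2][0]; th=np.arctan2(a0[1],a0[0])-np.pi/2
    if abs(th)>np.pi/2: th-=np.pi*np.sign(th)
    o=least_squares(res,[th,0,0.047],args=(P,),loss='soft_l1',f_scale=0.002).x
    ax=np.array([-np.sin(o[0]),np.cos(o[0])]); nn=np.array([np.cos(o[0]),np.sin(o[0])])
    rr=res(o,P); on=np.abs(rr)<0.02
    t=(P[:,:2]-ctr)@ax; t=t[on]; mid=(np.percentile(t,0.5)+np.percentile(t,99.5))/2
    C=np.array(ctr)+nn*o[1]+ax*mid
    return o[0],C,o[2],np.ptp(t),len(P),np.median(np.abs(rr))
E
python3 - <<'E'
from h import *
px={'scene':dict(At=(231.25,184),Af=(232.5,194.5),Bt=(363.75,192.5),Bf=(363.25,203),p1=(243,231.25),p2=(350.25,240.25)),
'side':dict(At=(267.8,237.2),Af=(268.2,245.5),Bt=(259,171.4),Bf=(259.2,178.6),p1=(313.2,223),p2=(303,174))}
px['scene'].update(k1=(201.5,284.5),k2=(233.5,159.5),k3=(374,167.5),dish=(328,166))
for n in px:
    c=manip.get_calibration(n); d=np.load(n+'0.npz')['d']
    for k,(u,v) in px[n].items():
        z={'t':0.058,'f':0.022}.get(k[1],0.047)
        if k[0]=='k': z=0.022
        if k=='dish': z=.03
        print(n,k,pt(c,d,u,v,z).round(4), pt(c,d,u,v).round(4))
    ctr=sum(pt(c,d,*px[n][k],0.047)[:2] for k in('p1','p2'))/2
    print(n,pinfit(n,d,ctr))
E
```

```text
scene At [ 0.4463 -0.1363  0.058 ] [ 0.4466 -0.1363  0.0583]
scene Af [ 0.4528 -0.1362  0.022 ] [ 0.4579 -0.1364  0.0269]
scene Bt [0.5528 0.2275 0.058 ] [0.5526 0.2276 0.0577]
scene Bf [0.559  0.2278 0.022 ] [0.5646 0.2255 0.028 ]
scene p1 [ 0.6237 -0.1256  0.047 ] [ 0.6301 -0.126   0.0541]
scene p2 [0.7081 0.1461 0.047 ] [0.71   0.1454 0.0493]
scene k1 [ 0.7581 -0.2487  0.022 ] [ 0.75   -0.2494  0.0112]
scene k2 [ 0.2973 -0.1153  0.022 ] [ 0.3009 -0.1155  0.0251]
scene k3 [0.4177 0.3036 0.022 ] [0.3972 0.3121 0.0028]
scene dish [0.3927 0.1645 0.03  ] [0.4031 0.1615 0.0395]
scene (np.float64(-0.3128973045395897), array([0.66611626, 0.00768088]), np.float64(0.04767046773418901), np.float64(0.28437354726454966), 1736, np.float64(0.0019692508726697824))
side At [ 0.4504 -0.1434  0.058 ] [ 0.4516 -0.1399  0.0543]
side Af [ 0.4497 -0.1458  0.022 ] [ 0.4477 -0.1511  0.0278]
side Bt [0.5573 0.2174 0.058 ] [0.5583 0.2201 0.056 ]
side Bf [0.5569 0.2184 0.022 ] [0.5556 0.2148 0.0247]
side p1 [ 0.6225 -0.1318  0.047 ] [ 0.6234 -0.1301  0.0453]
side p2 [0.7171 0.1436 0.047 ] [0.7088 0.1272 0.06  ]
side (np.float64(-0.3056435921372713), array([0.66604427, 0.0008133 ]), np.float64(0.04529991843372326), np.float64(0.28318383384211543), 615, np.float64(0.0015010338524316658))
```

```bash
cat >> h.py <<'E'
from scipy.spatial.transform import Rotation as Rn
O=np.array([0.502,0.041]); PSI=-0.285   # peg frame
nx=np.array([np.cos(PSI),np.sin(PSI)]); ny=np.array([-np.sin(PSI),np.cos(PSI)])
def topeg(p): q=np.array(p[:2])-O; return np.array([q@nx,q@ny])
def frompeg(x,y): return O+x*nx+y*ny
def need(xyz,heading=np.pi/2+PSI):
    s=manip.sense(); R=Rn.from_quat(s['tool_rot']).as_matrix()
    dl=R.T@(np.array(xyz)-s['tcp_pos'])/0.4
    tw=-(heading-np.arctan2(R[1,1],R[0,1]))/0.5
    return dl.round(4),round(tw,4),dict(t=s['t'],tcp=s['tcp_pos'].round(4),peg=topeg(s['tcp_pos']).round(4),f=s['force'].round(2),gap=s['finger_gap'])
E
python3 - <<'E'
from h import *
print('pin',topeg([0.666,0.004])); 
c=manip.get_calibration('scene'); d=np.load('scene0.npz')['d']
for p in((302.5,277.5),(240,272),(250,273)): w=pt(c,d,*p,0.03); print('spoon',w,topeg(w),pt(c,d,*p))
st=frompeg(0.168+0.055,0.008); print(st)
print(need([*st,0.24]))
E
```

```text
pin [0.16778734 0.01060234]
spoon [0.79010869 0.00166279 0.03      ] [0.28754681 0.04325349] [0.78877161 0.00197064 0.02816801]
spoon [ 0.74371166 -0.14971324  0.03      ] [ 0.28558186 -0.11506115] [ 0.74498476 -0.1497588   0.03164723]
spoon [ 0.75157555 -0.12532599  0.03      ] [ 0.28627188 -0.08944665] [ 0.74863398 -0.12513283  0.02615775]
[ 0.71825381 -0.01402082]
(array([-1.7597, -1.2002,  0.0052]), np.float64(0.1265), {'t': 0.1, 'tcp': array([0.1372, 0.6091, 0.2414]), 'peg': array([-0.5098,  0.4426]), 'f': array([ 0.55, -0.5 ,  0.18]), 'gap': 0.9986713398801764})
```

Request:
move_arm:
  deltas:
    - [-0.08,-0.055,0,0.03,50]
    - [-0.16,-0.11,0,0.06,50]
    - [-0.24,-0.165,0,0.09,50]
    - [-0.32,-0.22,0,0.12,50]
    - [-0.4,-0.275,0,0.12,50]
    - [-0.48,-0.33,0,0.12,50]
    - [-0.56,-0.385,0,0.12,50]
    - [-0.64,-0.44,0,0.12,50]

```text
t: 0.77
tcp_pos: [0.3492, 0.38, 0.2421]
tool_rot: [0.14, 0.99, -0.0, -0.0]
force: [0.5, -0.0, -0.6]
finger_gap: 0.498
```

Run:
```python
from h import *
print(need([0.718,-0.014,0.24]))
```

```text
(array([-1.1595, -0.69  ,  0.005 ]), np.float64(0.0068), {'t': 0.7667, 'tcp': array([0.3492, 0.38  , 0.2421]), 'peg': array([-0.242 ,  0.2823]), 'f': array([ 0.47, -0.05, -0.57]), 'gap': 0.4983144786664302})
```

Request:
move_arm:
  deltas:
    - [-0.08,-0.048,0,0,50]
    - [-0.16,-0.096,0,0,50]
    - [-0.24,-0.144,0,0,50]
    - [-0.32,-0.192,0,0,50]
    - [-0.4,-0.24,0,0,50]
    - [-0.48,-0.288,0,0,50]
    - [-0.56,-0.336,0,0,50]
    - [-0.64,-0.38,0,0,50]

```text
t: 1.43
tcp_pos: [0.5527, 0.1627, 0.2419]
tool_rot: [0.141, 0.99, -0.0, -0.001]
force: [-1.2, 0.0, 0.2]
finger_gap: 0.5
```

Run:
```python
from h import *
print(need([0.718,-0.014,0.24]))
```

```text
(array([-0.5199, -0.309 ,  0.0043]), np.float64(0.0054), {'t': 1.4333, 'tcp': array([0.5527, 0.1627, 0.2419]), 'peg': array([0.0145, 0.131 ]), 'f': array([-1.22,  0.  ,  0.18]), 'gap': 0.5004742361183635})
```

Request:
move_arm:
  deltas:
    - [-0.08,-0.048,0,0,50]
    - [-0.16,-0.096,0,0,50]
    - [-0.24,-0.144,0,0,50]
    - [-0.32,-0.192,0,0,50]
    - [-0.4,-0.24,0,0,50]
    - [-0.48,-0.29,0,0,50]
    - [-0.51,-0.3,0,0,50]
    - [-0.51,-0.3,0,0,50]

```text
t: 2.1
tcp_pos: [0.7169, -0.0112, 0.2411]
tool_rot: [0.142, 0.99, -0.0, 0.001]
force: [0.4, -0.4, 0.1]
finger_gap: 0.496
```

Run:
```python
from h import *
print(need([0.718,-0.014,0.10]))
im,d=manip.snapshot('wrist'); save(im,'w1.png'); np.savez('w1.npz',im=im,d=d)
c=manip.get_calibration('wrist'); print(c['pose'].round(3))
print(pinfit('wrist',d,[0.666,0.004]))
```

```text
(array([-0.0042, -0.0058,  0.3527]), np.float64(-0.0015), {'t': 2.1, 'tcp': array([ 0.7169, -0.0112,  0.2411]), 'peg': array([0.2209, 0.0103]), 'f': array([ 0.42, -0.39,  0.1 ]), 'gap': 0.4959631148674487})
[[ 0.28   0.918  0.28   0.643]
 [ 0.96  -0.267 -0.083  0.011]
 [-0.001  0.292 -0.956  0.373]
 [ 0.     0.     0.     1.   ]]
(np.float64(-0.31346620895293614), array([0.66474961, 0.0070751 ]), np.float64(0.0465309829143211), np.float64(0.2823133408744777), 11935, np.float64(0.0005242607649726012))
```

View pics/w1.png

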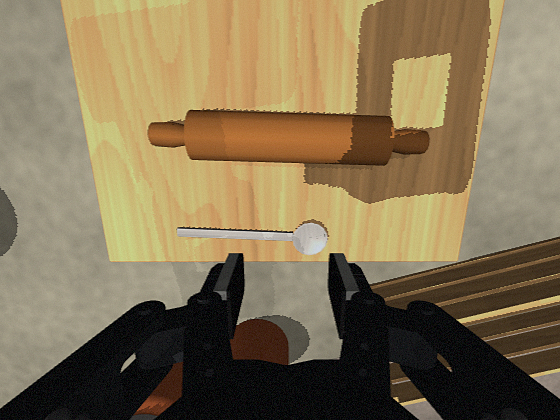

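The wrist view shows the pin from (148,134) to (429,141), the spoon behind it at (250,235), and the fingertips at about (230,258) and (340,258), half open. Next I check the tip height relative to the TCP.

Run:
```python
from h import *
z=np.load('w1.npz'); d=z['d']; c=manip.get_calibration('wrist')
P=cloud(c,d); s=manip.sense(); R=Rn.from_quat(s['tool_rot']).as_matrix()
L=(P-s['tcp_pos'])@R
m=(d>0)&(np.abs(L[...,1])<0.07)&(np.abs(L[...,0])<0.05)&(L[...,2]<0.05)
Q=L[m]; 
for lo,hi in((-.07,0),(0,.07)):
    q=Q[(Q[:,1]>lo)&(Q[:,1]<hi)]; print(len(q),'z max pct',np.percentile(q[:,2],[90,99,99.9]).round(4)); t=q[q[:,2]>np.percentile(q[:,2],99)-.006]; print('x',t[:,0].min(),t[:,0].max(),'y',t[:,1].min(),t[:,1].max())
print(topeg([0.6647,0.0071]))
```

```text
23693 z max pct [-0.0375 -0.0009  0.0063]
x -0.011392593963116598 0.011826614593861832 y -0.03600281744224636 -0.02220669586241599
23058 z max pct [-0.0369 -0.0007  0.0065]
x -0.010907651275913954 0.011886841530756963 y 0.020002936314499613 0.03369896720947587
[0.16566819 0.01321179]
```

Request:
move_arm:
  deltas:
    - [0,0,0.07,0,50]
    - [0,0,0.15,0,50]
    - [0,0,0.24,0,50]
    - [0,0,0.32,0,50]
    - [0,0,0.39,0,50]
    - [0,0,0.43,0,50]
    - [0,0,0.452,0,50]
    - [0,0,0.452,0,50]

```text
t: 2.82
tcp_pos: [0.712, -0.0059, 0.059]
tool_rot: [0.14, 0.99, 0.0, -0.003]
force: [-0.9, 0.4, -0.6]
finger_gap: 0.503
```

Run:
```python
from h import *
print(need([*frompeg(0.165+.034,0.0115),0.060]))
```

```text
(array([ 0.0393, -0.0062, -0.0024]), np.float64(0.009), {'t': 2.8167, 'tcp': array([ 0.712 , -0.0059,  0.059 ]), 'peg': array([0.2147, 0.0141]), 'f': array([-0.92,  0.43, -0.59]), 'gap': 0.5034727022698434})
```

Request:
move_arm:
  deltas:
    - [0.01,0,-0.003,0,50]
    - [0.02,0,-0.003,0,50]
    - [0.03,0,-0.003,0,50]
    - [0.04,0,-0.003,0,50]
    - [0.05,0,-0.003,0,50]
    - [0.06,0,-0.003,0,50]
    - [0.07,0,-0.003,0,50]
    - [0.08,0,-0.003,0,50]

```text
t: 3.48
tcp_pos: [0.6918, -0.0003, 0.0686]
tool_rot: [0.141, 0.99, -0.0, 0.01]
force: [8.0, -2.8, 14.2]
finger_gap: 0.503
```

Run:
```python
from h import *
print(need([*frompeg(0.035,0.0115),0.060]))
im,d=manip.snapshot('wrist'); save(im,'w2.png')
r=pinfit('wrist',d,[0.655,0.01]); print(r,topeg(r[1]))
```

```text
(array([ 0.3972, -0.005 ,  0.0135]), np.float64(0.0033), {'t': 3.4833, 'tcp': array([ 6.918e-01, -3.000e-04,  6.860e-02]), 'peg': array([0.1937, 0.0138]), 'f': array([ 8.01, -2.75, 14.19]), 'gap': 0.5031210692540948})
(np.float64(-0.3146400256511127), array([0.66150699, 0.00597164]), np.float64(0.04710336034129312), np.float64(0.27952096856339936), 50302, np.float64(0.00043058913168316296)) [0.16292122 0.0112312 ]
```

View pics/w2.png

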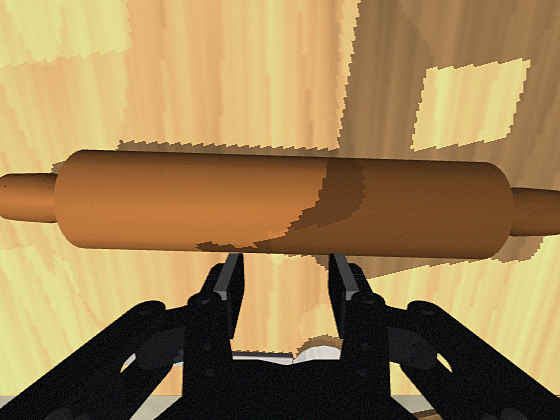

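The pin has barely moved, and the fingertips ride up on it with 14 N upward: pushing from behind jams. I'll switch to drawing the fingertips over its top in strokes, starting by lifting clear.

Request:
move_arm:
  deltas:
    - [-0.02,0,-0.01,0,50]
    - [-0.03,0,-0.03,0,50]
    - [-0.03,0,-0.06,0,50]
    - [-0.03,0,-0.09,0,50]
    - [-0.02,0,-0.09,0,50]
    - [0.0,0,-0.09,0,50]
    - [0.0,0,-0.09,0,50]
    - [0.0,0,-0.09,0,50]

```text
t: 4.2
tcp_pos: [0.6822, 0.002, 0.0979]
tool_rot: [0.14, 0.99, 0.0, -0.001]
force: [-0.5, 0.4, -0.4]
finger_gap: 0.502
```

Run:
```python
from h import *
im,d=manip.snapshot('wrist'); save(im,'w3.png')
r=pinfit('wrist',d,[0.655,0.01]); p=topeg(r[1]);print(r,p)
print(need([*frompeg(p[0]+.016,p[1]),0.077]))
```

```text
(np.float64(-0.3150361227762197), array([0.66264514, 0.0065762 ]), np.float64(0.046546214001979024), np.float64(0.28151316111843105), 33536, np.float64(0.000436430761148009)) [0.16384349 0.01213138]
(array([ 0.0118, -0.0025,  0.0524]), np.float64(0.007), {'t': 4.25, 'tcp': array([0.6828, 0.0017, 0.0979]), 'peg': array([0.1846, 0.0131]), 'f': array([-0.1 ,  1.31, -0.23]), 'gap': 0.4999635633268586})
```

Request:
move_arm:
  deltas:
    - [0.01,0,0.03,0,50]
    - [0.012,0,0.047,0,50]
    - [0.012,0,0.055,0,50]
    - [0.03,0,0.055,0,50]
    - [0.05,0,0.055,0,50]
    - [0.07,0,0.055,0,50]
    - [0.09,0,0.055,0,50]
    - [0.11,0,0.055,0,50]

```text
t: 4.92
tcp_pos: [0.6461, 0.0134, 0.081]
tool_rot: [0.141, 0.99, 0.0, 0.006]
force: [1.3, 1.6, 18.1]
finger_gap: 0.5
```

Run:
```python
from h import *
s=need([0.6,0,0.077]);print(s)
im,d=manip.snapshot('wrist'); save(im,'w4.png')
r=pinfit('wrist',d,[0.65,0.01]); p=topeg(r[1]);print(r,p,'u',s[2]['peg'][0]-p[0])
```

```text
(array([ 0.1014, -0.0643,  0.0086]), np.float64(0.0059), {'t': 4.9167, 'tcp': array([0.6461, 0.0134, 0.081 ]), 'peg': array([0.146 , 0.0141]), 'f': array([ 1.29,  1.65, 18.11]), 'gap': 0.5003689077896636})
(np.float64(-0.3146338354319919), array([0.64327137, 0.01279954]), np.float64(0.04649837076784986), np.float64(0.2809252955906979), 36185, np.float64(0.00044745798854813057)) [0.14350149 0.0126566 ] u 0.0024985129411078666
```

Request:
move_arm:
  deltas:
    - [0.02,0,-0.005,0,50]
    - [0.04,0,-0.005,0,50]
    - [0.06,0,-0.005,0,50]
    - [0.08,0,-0.004,0,50]
    - [0.095,0,-0.003,0,50]
    - [0.1,0,-0.003,0,50]
    - [0.1,0,-0.03,0,50]
    - [0.1,0,-0.07,0,50]

```text
t: 5.63
tcp_pos: [0.6018, 0.0247, 0.1033]
tool_rot: [0.141, 0.99, -0.0, -0.002]
force: [-0.0, -0.4, 0.3]
finger_gap: 0.502
```

Run:
```python
from h import *
s=need([0.6,0,0.077]);print(s)
im,d=manip.snapshot('wrist'); save(im,'w5.png')
r=pinfit('wrist',d,[0.62,0.015]); p=topeg(r[1]);print(r,p,'u',s[2]['peg'][0]-p[0])
print(need([*frompeg(p[0]+.018,p[1]),0.077]))
```

```text
(array([-0.0131, -0.0605,  0.0658]), np.float64(0.006), {'t': 5.6333, 'tcp': array([0.6018, 0.0247, 0.1033]), 'peg': array([0.1004, 0.0124]), 'f': array([-0.  , -0.41,  0.34]), 'gap': 0.5018092340290581})
(np.float64(-0.3138999397520431), array([0.626482  , 0.01886756]), np.float64(0.050710126447485675), np.float64(0.28155203981447346), 24325, np.float64(0.0005066403115489802)) [0.1256833  0.01375939] u -0.025283302220586237
(array([-0.1005,  0.0017,  0.0765]), np.float64(0.0064), {'t': 5.6833, 'tcp': array([0.6049, 0.0243, 0.1075]), 'peg': array([0.1034, 0.0129]), 'f': array([ 0.79, -0.13,  1.76]), 'gap': 0.5035874066155815})
```

Request:
move_arm:
  deltas:
    - [-0.05,0,0.0,0.005,50]
    - [-0.1,0,0.0,0.005,50]
    - [-0.108,0,0.0,0.005,50]
    - [-0.108,0,0.04,0.005,50]
    - [-0.108,0,0.06,0.005,50]
    - [-0.1,0,0.065,0.005,50]
    - [-0.085,0,0.065,0.005,50]
    - [-0.065,0,0.065,0.005,50]

```text
t: 6.35
tcp_pos: [0.6296, 0.0172, 0.0799]
tool_rot: [0.142, 0.99, 0.0, 0.002]
force: [2.2, -0.1, 10.1]
finger_gap: 0.508
```

Run:
```python
from h import *
s=need([0.6,0,0.077]);print(s)
im,d=manip.snapshot('wrist'); save(im,'w6.png')
r=pinfit('wrist',d,[0.62,0.015]); p=topeg(r[1]);print(r,p,'u',s[2]['peg'][0]-p[0])
```

```text
(array([ 0.0589, -0.0621,  0.0069]), np.float64(0.0005), {'t': 6.35, 'tcp': array([0.6296, 0.0172, 0.0799]), 'peg': array([0.1291, 0.013 ]), 'f': array([ 2.2 , -0.14, 10.11]), 'gap': 0.5077223136332653})
(np.float64(-0.3149121109491782), array([0.61369675, 0.02250534]), np.float64(0.04696421499285478), np.float64(0.2809530460968292), 39990, np.float64(0.00043636623089876765)) [0.112391   0.01365576] u 0.016709002056237432
```

View pics/w6.png

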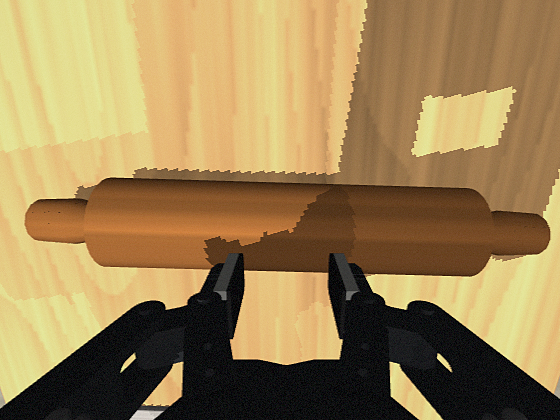

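Request:
move_arm:
  deltas:
    - [0.02,0,0,0,50]
    - [0.042,0,0,0,50]
    - [0.065,0,0,0,50]
    - [0.088,0,0,0,50]
    - [0.11,0,0,0,50]
    - [0.132,0,0,0,50]
    - [0.15,0,0,0,50]
    - [0.165,0,0,0,50]

```text
t: 7.07
tcp_pos: [0.5631, 0.0366, 0.0789]
tool_rot: [0.141, 0.99, -0.0, -0.001]
force: [-0.1, 0.8, 0.5]
finger_gap: 0.504
```

Run:
```python
from h import *
s=need([0.6,0,0.077]);print(s)
im,d=manip.snapshot('wrist'); save(im,'w7.png')
r=pinfit('wrist',d,[0.58,0.02]); p=topeg(r[1]);print(r,p,'u',s[2]['peg'][0]-p[0])
```

```text
(array([-0.1141, -0.062 ,  0.0047]), np.float64(0.0028), {'t': 7.0667, 'tcp': array([0.5631, 0.0366, 0.0789]), 'peg': array([0.0599, 0.0129]), 'f': array([-0.14,  0.79,  0.54]), 'gap': 0.5041005077012829})
(np.float64(-0.3155543249499405), array([0.58108436, 0.03289616]), np.float64(0.045897510910870465), np.float64(0.2817800465895654), 28972, np.float64(0.0005202279716166481)) [0.07817269 0.01445821] u -0.018272687000786846
```

Request:
move_arm:
  deltas:
    - [0.0,0,-0.03,0,50]
    - [0,0,-0.06,0,50]
    - [-0.03,0,-0.06,0,50]
    - [-0.06,0,-0.06,0,50]
    - [-0.085,0,-0.06,0,50]
    - [-0.085,0,-0.06,0,50]
    - [-0.085,0,-0.06,0,50]
    - [-0.085,0,-0.06,0,50]

```text
t: 7.78
tcp_pos: [0.5963, 0.0266, 0.102]
tool_rot: [0.142, 0.99, -0.0, -0.001]
force: [-1.1, -0.1, -0.2]
finger_gap: 0.5
```

Run:
```python
from h import *
s=need([0.6,0,0.077]);print(s)
im,d=manip.snapshot('wrist'); save(im,'w8.png'); np.savez('w8.npz',im=im,d=d,T=manip.get_calibration('wrist')['pose'])
r=pinfit('wrist',d,[0.58,0.02]); p=topeg(r[1]);print(r,p,'u',s[2]['peg'][0]-p[0])
```

```text
(array([-0.0277, -0.0613,  0.0626]), np.float64(0.0013), {'t': 7.7833, 'tcp': array([0.5963, 0.0266, 0.102 ]), 'peg': array([0.0946, 0.0127]), 'f': array([-1.12, -0.13, -0.19]), 'gap': 0.5003472995454222})
(np.float64(-0.3147500224881175), array([0.58038649, 0.03344479]), np.float64(0.046602917366924616), np.float64(0.2806207194340321), 31738, np.float64(0.0004431279401496662)) [0.07734871 0.0147885 ] u 0.017251290222338747
```

View pics/w8.png

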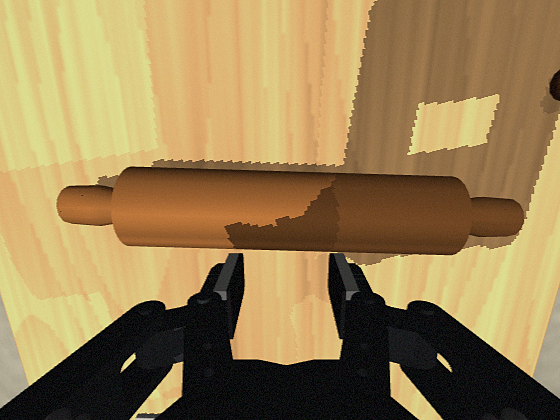

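Request:
move_arm:
  deltas:
    - [0.0,0,0.03,0,50]
    - [0.0,0,0.05,0,50]
    - [0.0,0,0.06,0,50]
    - [0.015,0,0.06,0,50]
    - [0.035,0,0.06,0,50]
    - [0.055,0,0.06,0,50]
    - [0.075,0,0.06,0,50]
    - [0.095,0,0.06,0,50]

```text
t: 8.5
tcp_pos: [0.5638, 0.0373, 0.081]
tool_rot: [0.142, 0.99, 0.0, 0.004]
force: [0.2, 2.9, 14.7]
finger_gap: 0.498
```

Request:
move_arm:
  deltas:
    - [0.02,0,0,0,50]
    - [0.04,0,0,0,50]
    - [0.06,0,0,0,50]
    - [0.075,0,0,0,50]
    - [0.085,0,0,0,50]
    - [0.085,0,-0.03,0,50]
    - [0.085,0,-0.06,0,50]
    - [0.06,0,-0.06,0,50]

```text
t: 9.17
tcp_pos: [0.5364, 0.0444, 0.1033]
tool_rot: [0.141, 0.99, -0.0, -0.001]
force: [-0.8, 0.0, -0.2]
finger_gap: 0.5
```

Request:
move_arm:
  deltas:
    - [-0.03,0,0,0,50]
    - [-0.06,0,0,0,50]
    - [-0.06,0,0,0,50]
    - [-0.06,0,0,0,50]
    - [-0.06,0,0,0,50]
    - [-0.06,0,0,0,50]
    - [-0.06,0,0,0,50]
    - [-0.06,0,0,0,50]

```text
t: 9.83
tcp_pos: [0.5605, 0.0373, 0.1026]
tool_rot: [0.142, 0.99, -0.0, -0.0]
force: [-0.2, 0.1, 0.4]
finger_gap: 0.497
```

Run:
```python
from h import *
s=need([0.6,0,0.077]);print(s)
im,d=manip.snapshot('wrist'); save(im,'w9.png')
r=pinfit('wrist',d,[0.545,0.03]); p=topeg(r[1]);print(r,p,'u',s[2]['peg'][0]-p[0])
c=manip.get_calibration('scene');im,d=manip.snapshot('scene'); np.savez('scene1.npz',im=im,d=d)
save(cv2.resize(im[140:290,200:390],None,fx=4,fy=4,interpolation=cv2.INTER_CUBIC),'scene1c.png')
```

```text
(array([-0.1211, -0.0618,  0.0639]), np.float64(0.0016), {'t': 9.8333, 'tcp': array([0.5605, 0.0373, 0.1026]), 'peg': array([0.0571, 0.0129]), 'f': array([-0.18,  0.12,  0.37]), 'gap': 0.4973634488518598})
(np.float64(-0.3147971757434739), array([0.5432988, 0.0455309]), np.float64(0.04660173266217818), np.float64(0.2805508711504149), 31807, np.float64(0.0004432239390159583)) [0.03835898 0.01595959] u 0.018741018907979537
```

View pics/w9.png

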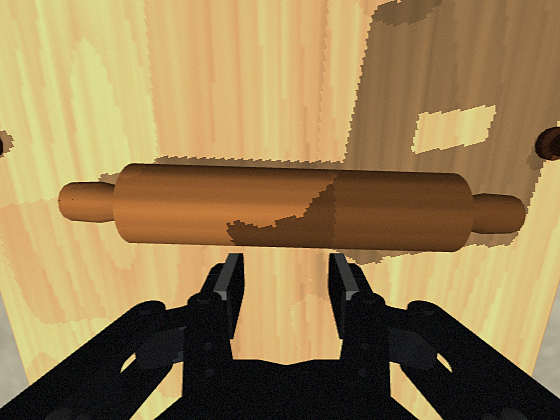

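View pics/scene1c.png

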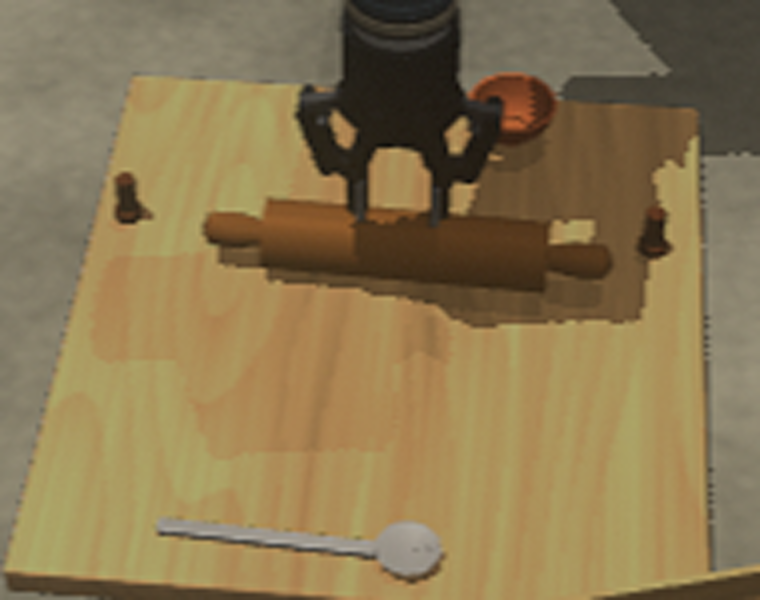

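Run:
```python
from h import *
im,d=manip.snapshot('wrist'); np.savez('w10.npz',im=im,d=d)
for n,dd in(('wrist',d),('scene',np.load('scene0.npz')['d']),('side',np.load('side0.npz')['d'])):
    P=cloud(manip.get_calibration(n),dd); P=P[dd>0]
    for nm,g in(('A',(.449,-.14)),('B',(.555,.222))):
        m=(np.hypot(P[:,0]-g[0],P[:,1]-g[1])<.02)&(P[:,2]>.03)&(P[:,2]<.07); Q=P[m]
        if len(Q)<5: print(n,nm,len(Q)); continue
        up=Q[Q[:,2]>.053]
        print(n,nm,len(Q),'bbox mid',((Q.min(0)+Q.max(0))/2).round(4),np.ptp(Q,axis=0).round(4),'top',len(up),up.mean(0).round(4) if len(up) else '', topeg(((Q.min(0)+Q.max(0))/2)).round(4))
        def res(p): return np.hypot(Q[:,0]-p[0],Q[:,1]-p[1])-.0075
        o=least_squares(res,g,loss='soft_l1',f_scale=.002).x; print('  cyl',o.round(4),topeg(o).round(4))
```

```text
wrist A 0
wrist B 260 bbox mid [0.5543 0.2176 0.0344] [0.0181 0.0102 0.0088] top 0  [0.0005 0.1842]
  cyl [0.5552 0.2231] [-0.0002  0.1897]
scene A 59 bbox mid [ 0.4523 -0.14    0.0464] [0.0236 0.0175 0.0325] top 24 [ 0.4507 -0.1397  0.0584] [ 0.0032 -0.1877]
  cyl [ 0.449  -0.1394] [-0.0002 -0.1881]
scene B 61 bbox mid [0.5553 0.2235 0.0474] [0.0216 0.0174 0.0342] top 24 [0.5568 0.2238 0.0586] [-0.0002  0.1901]
  cyl [0.5545 0.2243] [-0.0012  0.1907]
side A 43 bbox mid [ 0.448  -0.1444  0.0459] [0.0137 0.0147 0.0316] top 16 [ 0.4479 -0.1425  0.0568] [ 0.0003 -0.1931]
  cyl [ 0.4494 -0.1414] [ 0.0008 -0.1898]
side B 27 bbox mid [0.5548 0.224  0.0457] [0.0177 0.0211 0.0307] top 9 [0.5547 0.2207 0.057 ] [-0.0008  0.1904]
  cyl [0.5555 0.2243] [-0.0002  0.1909]
```

The peg line checks out to about 1 mm from three cameras. The last stroke took the pin 39 mm, and 38 mm remain, so I repeat it and then lift clear.

Request:
move_arm:
  deltas:
    - [0.0,0,0.03,0,50]
    - [0.0,0,0.05,0,50]
    - [0.0,0,0.06,0,50]
    - [0.015,0,0.06,0,50]
    - [0.035,0,0.06,0,50]
    - [0.055,0,0.06,0,50]
    - [0.075,0,0.06,0,50]
    - [0.095,0,0.06,0,50]

```text
t: 10.65
tcp_pos: [0.5274, 0.0479, 0.081]
tool_rot: [0.142, 0.99, 0.0, 0.004]
force: [1.1, 2.3, 11.9]
finger_gap: 0.495
```

Request:
move_arm:
  deltas:
    - [0.02,0,0,0,50]
    - [0.04,0,0,0,50]
    - [0.06,0,0,0,50]
    - [0.075,0,0,0,50]
    - [0.083,0,0,0,50]
    - [0.083,0,-0.03,0,50]
    - [0.083,0,-0.06,0,50]
    - [0.06,0,-0.1,0,50]

```text
t: 11.32
tcp_pos: [0.4984, 0.0551, 0.118]
tool_rot: [0.141, 0.99, -0.0, -0.003]
force: [-0.2, 0.4, -0.1]
finger_gap: 0.5
```

Request:
move_arm:
  deltas:
    - [-0.03,0,-0.08,0,50]
    - [-0.06,0,-0.15,0,50]
    - [-0.1,0,-0.2,0,50]
    - [-0.12,0,-0.25,0,50]
    - [-0.12,0,-0.25,0,50]
    - [-0.12,0,-0.25,0,50]
    - [-0.12,0,-0.25,0,50]
    - [-0.12,0,-0.25,0,50]

```text
t: 11.98
tcp_pos: [0.5456, 0.0414, 0.2169]
tool_rot: [0.142, 0.99, -0.0, -0.002]
force: [-0.2, -0.2, 0.3]
finger_gap: 0.498
```

Run:
```python
from h import *
s=need([0.6,0,0.077]);print(s)
for n in('wrist','scene','side'):
    im,d=manip.snapshot(n); save(im,'e_%s.png'%n)
    r=pinfit(n,d,[0.507,0.057]); p=topeg(r[1]);print(n,r,p)
    if n=='wrist':
        P=cloud(manip.get_calibration(n),d); P=P[d>0]
        for g in((.449,-.14),(.555,.222)):
            Q=P[(np.hypot(P[:,0]-g[0],P[:,1]-g[1])<.02)&(P[:,2]>.03)&(P[:,2]<.07)]
            if len(Q)>5: print(len(Q),topeg(least_squares(lambda p:np.hypot(Q[:,0]-p[0],Q[:,1]-p[1])-.0075,g,loss='soft_l1',f_scale=.002).x))
```

```text
(array([-0.161 , -0.061 ,  0.3492]), np.float64(0.0016), {'t': 11.9833, 'tcp': array([0.5456, 0.0414, 0.2169]), 'peg': array([0.0418, 0.0126]), 'f': array([-0.15, -0.23,  0.31]), 'gap': 0.4983278331533707})
wrist (np.float64(-0.14674764688053313), array([0.50348186, 0.07367453]), np.float64(0.047023605650498325), np.float64(0.30799667871763725), 16054, np.float64(0.004298899266664309)) [-0.0077646   0.03177313]
506 [ 0.00035603 -0.19036477]
464 [-9.10310558e-05  1.89881820e-01]
scene (np.float64(-0.2357624911688423), array([0.50555888, 0.07383588]), np.float64(0.0486962645247938), np.float64(0.3088500637261059), 1716, np.float64(0.0046656797935659775)) [-0.00581673  0.03251194]
side (np.float64(0.043168806147524975), array([0.48686298, 0.04767425]), np.float64(0.048312717875858634), np.float64(0.2591107851940887), 779, np.float64(0.010415213951590127)) [-0.01640293  0.00214914]
```

View pics/e_wrist.png

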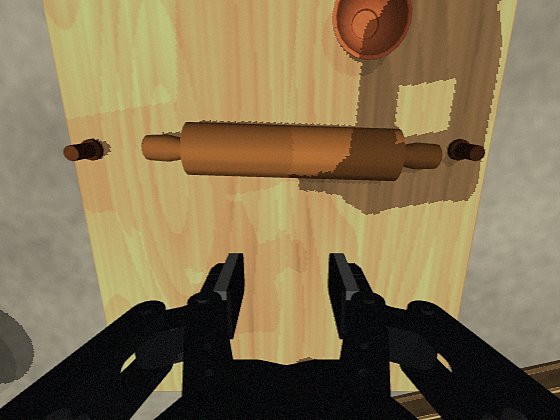

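View pics/e_scene.png

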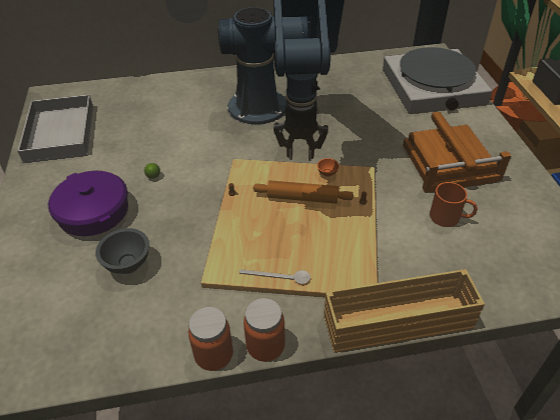

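The wrist view shows the pin lying between the pegs at (82,150) and (467,150). The last fits also took in the dish and peg points, so I'll refit on the pin alone.

Run:
```python
from h import *
for n in('wrist','scene'):
    im,d=manip.snapshot(n); P=cloud(manip.get_calibration(n),d)
    q=(P[...,:2]-O); x=q@nx; y=q@ny; d=np.where((np.abs(x)<.05)&(np.abs(y-.015)<.152),d,0)
    r=pinfit(n,d,[0.507,0.057],.2); print(n,r,topeg(r[1]),'yaw err',r[0]-PSI, manip.sense()['t'])
```

```text
wrist (np.float64(-0.3152847020586214), array([0.50701098, 0.05714544]), np.float64(0.046698138272362265), np.float64(0.28240587294269637), 13471, np.float64(0.000508508785621576)) [0.00026944 0.01690304] yaw err -0.030284702058621438 12.1833
scene (np.float64(-0.315106831466669), array([0.50547535, 0.06050784]), np.float64(0.047730861345929534), np.float64(0.28459011227491904), 1448, np.float64(0.002197485212914095)) [-0.00214962  0.01969804] yaw err -0.030106831466669037 12.2333
```

The pin is 0–2 mm from the line, 17–20 mm off centre and 0.03 rad off parallel, all inside the limits. The hand is clear.

```bash
python3 -c "
from station import manip
print(manip.sign_off())"
```

```text
the job is handed in; nothing more can be done
None
```

The rolling pin is parked in line with the two pegs, and I handed the job in at about 12 s of the 64 s allowed.

**What I did:** Pushing the pin from behind on its upper half jammed; the fingertips rode up and it moved only 2–3 mm. I then drew the half-open fingertips over its top in four strokes of about 70–80 mm. Each stroke rolled it 38–51 mm, about 165 mm or 6.6 rad in all, with 10–18 N of downward press. I worked out the roll angle from the distance; I did not observe it directly.

**Last checks:**

| Check | Measured | Limit |
|---|---|---|
| Distance from the peg line | 0.3 mm (wrist), 2 mm (scene) | 15 mm |
| Off centre between the pegs | 17–20 mm | 35 mm |
| Angle to the peg line | 0.03 rad | 0.15 rad |
| Height of pin centre | 46.7–47.7 mm | 42–52 mm |

- **Peg line:** all three cameras agreed on it to about 1 mm.
- **Bystanders:** in the final scene view everything else looks where it started; I did not measure each one.
- **Hand:** it is well clear, with the TCP at 0.217 m, and reads about 0 N.
- **Disagreement:** my first end-of-job fits disagreed with each other because they included dish and peg points. Refitting on the pin alone, from the wrist and scene cameras, gave the figures above. I did not refit the side camera.

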